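# Un-nest, turn and stack the smithy totes

## Robot

A 6-joint arm with a two-finger parallel gripper is mounted at the origin on the work surface. World frame = base frame: x ahead of the robot, y to its left, z up, the work surface at z = 0. Lengths are in m, angles in rad, forces in N, time in s.
With the tool pointing down it reaches from about 0.25 to 0.775 m from the base axis. Payload 8.9 kg.
Tool frame: the origin (TCP) lies on the centre line of the jaws, within the pads' length; the fingertips stand 11 mm ahead of it and the grasp point (between the pads) lies 8 mm behind it; z points along the fingers, y is the direction in which the jaws open and shut (so a half turn about z gives the same grasp; the last joint's range is limited). The gripper opens to 85 mm and grips with 20 to 120 N. Pads are 22 mm wide; open, the fingers measure 114 mm over their backs; the gripper's body (76 mm by 85 mm) begins 54 mm behind the grasp point. The pads swing forward as they close: fully open they stand 13 mm farther back than shut.
Start: joints at [1.204, 0.291, -0.153, 1.127, 0, 1.431], TCP at [0.119, 0.511, 0.242] pointing down, gripper open.
Joint ranges: [-2.52, 2.52], [-0.91, 1.74], [-1.3, 1.37], [-1.96, 2.02], [-1.52, 1.47], [-3.14, 3.14]. Speed limits (rad/s): [2.22, 2.22, 2.79, 3.14, 3.14, 3.14].

## Interface

Orientations are given as a unit quaternion [w, x, y, z].
In Python, from workcell import env, cams, order gives the robot as it stands.
- The arm moves only by the tool jog_arm, never from a script. Its argument "rows" is a list of rows, each a list of 4 numbers: the shift along the tool's x, y, z in mm, then the turn about the tool's z in rad. In form: [[x, y, z, yaw], ...]. A call has 1 to 20 rows; each row is the pose to reach, as a shift and turn from the pose commanded when the call began, along the tool's axes at that moment; what a row does not reach only later rows make up. A row lasts 1/8 s, in which the tool goes at most 62.5 mm and 10.7 degrees, less where a joint would pass 70% of its speed; a pose out of reach is approached as far as the arm can. A call with a gripper value outside its range is refused whole. "claw" is the finger opening in mm, from 0 to 85.4, set as the call begins (left out, the last holds). The fingers move at their own pace and stop on an object; "grip_force" is the grip in N (left out, the last holds). Time passes only in rows, so rows that repeat a pose let the fingers close. It gives the time, the measured TCP pose, the force and the opening at its end, in the units of the state.
- env.sense(): the state, without advancing time (a new reading comes with each control period).
- cams.grab_frame(name): name is "side" or "top"; returns the picture (420x560x3 uint8, red, green, blue); there is no depth.
- cams.camera_info(name): a dict with "mtx" (3x3 intrinsics, pixels), "dist_coeffs" ([k1, k2, p1, p2, k3] as OpenCV has them; the pictures are not rectified), "eye" and "attitude" of the camera in the world. Camera axes: x right, y down, z forward; pixel columns grow to the right and rows downward; lengths in m; the calibration is good to about 2 mm. A picture is of the moment at which its call begins. camera_info takes no time and is no camera call.
- order.job_done(): hands the job in, once; it reports no verdict.
Trained networks look in the newest picture that a camera, given by its name, has taken for a name from the list of things; names that differ only in an ending like _2 or _b are one class to them, and where a whole thing is asked for, a point or a joint stands for the part that bears it (a point fixed in the world has none). Each returns a list of dicts, best first, with "p" (0 to 1); they miss things now and then, are a little off and sometimes report something else, mostly with a low value. They report only what shows in the picture. A call takes as long as a camera call.
- cams.regions_of(target, camera): "mask" (420x560 bool, what is visible of it) and "at" ([row, column] in pixels, amid what is visible of it).
- cams.tip_of(target, camera): "at" ([row, column] in pixels: a listed point, or the origin of a listed thing).
The state is a dict: "clock": time; "joint_positions": joint angles; "joint_velocities": joint speeds; "joint_torque": joint torques, N m; "eef_pos": TCP position; "tcp_rot": TCP orientation; "force": force on the tool from outside, world axes, zero at the start; "torque": the same for the moment, N m; "opening": finger opening in m.
Only numpy, scipy, OpenCV 4.12 (cv2) and the standard library are available. Lean on these libraries where they do the work, as an engineer would, in place of code of your own. Each camera call takes 0.05 s, during which the arm holds its last target. There are 200 camera calls.

## Task

The blue tote has been left nested down inside the grey one, on top of the steel blanks. Lift it out, turn it half round so that its yellow end lies over the grey tote's plain end, and set it down so that it stands level on the grey tote's three rim lugs instead of nesting; then stand the oil bottle upright on the floor of the blue tote. Leave the grey tote where it stands, do not drop the tote or the bottle or knock the bottle over, and do not disturb the jar and the hammer.

Things in the scene. Friction and masses are not known exactly. Their poses are not given: they have to be found in the camera images.
- lower: Grey open stack-nest tote, loose on the bench, 0.65 kg, 100 mm high. Rim 220 mm (its x) by 160 mm (its y) plus a 6 mm lip outside; 3 mm walls taper inwards 14 mm per side down to the floor. Origin: centre of its underside, z up. Yellow rim lip and two yellow lugs at its +x end; -x end plain with one lug. Two loose steel blanks (120 x 24 x 8 mm) lie in it.
- lower_lug (a point): Top of the single lug at the plain (-x) end of the grey tote, where the blue tote's edge is to rest: an inward shelf 88 mm above the underside, 34 mm wide, reaching 27 mm in from the rim, with a 6 mm high step along its outer 9 mm. The two yellow lugs at the other end are alike, 30 mm wide, at y = +41 and -41 mm. Under each lug the wall has a channel open at the bottom.
- lower_grip (a point): Middle of the grey tote's fin, 90 mm above its underside, straight above its origin: the same fin as on the blue tote, its top 104 mm above the underside. It stands on a tunnel that is hollow from below, 66 mm high, about 84 mm (x) by 33 mm (y).
- upper: Blue tote, 0.4 kg (+-25 percent), same shape, origin and axes as the grey one. Starts nested in it the same way round (yellow over yellow), underside 46 mm above the grey one's, about 3 mm play; lifts straight up. Turned 180 degrees and lowered, centre over centre, it lands on the lugs with its underside 88 mm above the grey one's (play 4 mm in x, 7 mm in y), the grey fin 16 mm up in its hollow tunnel.
- upper_grip (a point): Grip point of the blue tote: middle of its fin, 90 mm above its underside, straight above its origin; axes as the tote's. The fin is 16 mm thick along y (grip across it along y), 70 mm long along x; its top is 14 mm above this point, the wider tunnel begins 24 mm below it. 60 mm free on either side of it along y.
- upper_yellow (a point): Middle of the yellow rim lip of the blue tote, 113 mm along its +x from its centre, 100 mm above its underside.
- bay_left (a point): Floor of the blue tote (top face, 4 mm above its underside) in the middle of the bay at its +y side, 41.5 mm from its centre. The bay between tunnel and long wall is 43 mm wide in y at the floor and about 130 mm long in x; walls are 100 mm high. The bottle fits in either bay.
- bay_right (a point): The same in the bay at its -y side.
- bottle_mid (a point): Oil bottle: upright cylinder, white with a green band and red cap, 30 mm diameter with straight sides up to 82 mm, 100 mm tall in all, 0.09 kg. This point is on its axis, 50 mm above its foot; z runs up its axis. Best gripped 15 to 25 mm above this point, fingers closing along the bay's length, so that the hand stays above the tote's walls and fin. It starts standing on the bench left or right of the totes.
- bottle: The same bottle; origin at the centre of its foot.
- jar: Bystander: amber glass jar with dark lid, 60 mm diameter, 85 mm tall, standing on the bench at the side where the bottle is not; origin at the centre of its foot.
- hammer: Bystander: hammer lying on the bench on the left, beyond the bottle or jar, pointing away from the robot, about 300 mm long, under 50 mm high; origin under its middle.

How it is judged:
On the way, in this order (a step that is already met when the one before it is completed fails the run):
1. the blue tote is lifted clear out of the grey one (z of upper in the frame of lower above 0.11 m), for 0.1 s.
2. the blue tote stands turned on the grey tote's lugs, level and let go, the bottle not yet in it (z of upper in the frame of lower between 0.084 and 0.092 m and x of upper in the frame of lower between -0.012 and 0.012 m and y of upper in the frame of lower between -0.012 and 0.012 m and x of upper_yellow in the frame of lower below -0.09 m and angle between upper's own z axis and vertical below 0.035 rad and contact force between the fingers and upper below 0.3 N and horizontal distance between bottle_mid and upper above 0.12 m), for 0.3 s.
At the end, for the whole second after the job is handed in: The blue tote stands on the grey one turned half round (yellow end over plain end), underside 88 mm (within 4) above the grey one's, centred within 12 mm in x and y and level within 2 degrees; the bottle stands on the blue tote's floor, upright within 0.15 rad; all at rest (z of upper in the frame of lower between 0.084 and 0.092 m and x of upper in the frame of lower between -0.012 and 0.012 m and y of upper in the frame of lower between -0.012 and 0.012 m and x of upper_yellow in the frame of lower below -0.09 m and angle between upper's own z axis and vertical below 0.035 rad and z of bottle_mid in the frame of upper between 0.048 and 0.064 m and x of bottle_mid in the frame of upper between -0.092 and 0.092 m and y of bottle_mid in the frame of upper between -0.075 and 0.075 m and angle between bottle_mid's own z axis and vertical below 0.15 rad and linear speed of each of upper, lower, bottle below 0.02 m/s); the robot touches nothing.
It fails at once if the grey tote is shifted by more than 30 mm (distance of lower from where it was at the start of the episode above 0.03 m).
It fails at once if the bottle is knocked over (angle between bottle_mid's own z axis and vertical above 0.8 rad).
It fails at once if the blue tote is dropped (falls free of the fingers at over 0.45 m/s, about 10 mm of fall) (contact force between the fingers and upper below 0.3 N and linear speed of upper above 0.45 m/s).
It fails at once if the bottle is dropped (falls free of the fingers at over 0.6 m/s, about 18 mm of fall) (contact force between the fingers and bottle below 0.3 N and linear speed of bottle above 0.6 m/s).
It fails at once if the jar or the hammer is shifted by more than 30 mm (distance of any of jar, hammer from where it was at the start of the episode above 0.03 m).
It also fails if it takes over 58 s, if anything falls off the work surface, if the arm or the gripper's body presses on something with over 40 N, if the wrist force passes 120 N, or if a joint passes its speed limit or range.

## Working session

There is one attempt and no reset: what is moved stays moved. The work goes in short steps, Python scripts to look and compute and a tool call to move; the robot and the scene stay as the last step left them, time stands still between calls to the robot, and variables do not carry over. Pictures are saved under pics/ and viewed, about 8 in all and at most 12, crops included, and the job is handed in when it is done.

Besides the shell and the picture viewer there is one more tool, called after "Call:" as a command line: name --pt "numbers of a row" for each row, then --argument value for the rest. jog_arm: Moves the arm, as the interface text tells. Its arguments: {"type":"object","properties":{"rows":{"type":"array","items":{"type":"array","items":{"type":"number"}}},"claw":{"type":"number"},"grip_force":{"type":"number"}},"required":["rows"]}

```bash
mkdir -p pics; ls; cat > h.py <<'E'
import numpy as np, cv2
from scipy.spatial.transform import Rotation as R
from workcell import env, cams, order
def rot(q): return R.from_quat(np.array(q)[[1,2,3,0]])
def ray(cam,rc):
    i=cams.camera_info(cam); a=np.array(i["attitude"],float)
    M=a if a.shape==(3,3) else rot(a).as_matrix()
    p=cv2.undistortPoints(np.array([[[rc[1],rc[0]]]],float),np.array(i["mtx"],float),np.array(i["dist_coeffs"],float))[0,0]
    d=M@np.array([p[0],p[1],1]); return np.array(i["eye"],float),d/np.linalg.norm(d)
def atz(cam,rc,z):
    e,d=ray(cam,rc); return e+d*(z-e[2])/d[2]
def tri(obs):
    A=np.zeros((3,3));b=np.zeros(3);L=[]
    for c,rc in obs:
        e,d=ray(c,rc);P=np.eye(3)-np.outer(d,d);A+=P;b+=P@e;L.append((e,d))
    x=np.linalg.solve(A,b)
    return x,[1000*np.linalg.norm(np.cross(x-e,d)) for e,d in L]
E
python3 - <<'E'
from h import *
s=env.sense();print(s["clock"],s["eef_pos"],s["tcp_rot"],s["opening"],s["force"])
for c in("side","top"):
    i=cams.camera_info(c);print(c,i)
ims={c:cams.grab_frame(c) for c in("side","top")}
for c in ims: cv2.imwrite(f"pics/{c}0.png",ims[c][:,:,::-1])
for n in["upper_grip","upper_yellow","lower_lug","bottle_mid","bottle","jar","hammer","upper","lower","bay_left","bay_right"]:
    o=[]
    for c in("side","top"):
        r=cams.tip_of(n,c); print(n,c,[(np.round(k["at"],1),round(k["p"],2)) for k in r[:2]])
        if r:o.append((c,r[0]["at"]))
    if len(o)==2: x,e=tri(o);print("   ",x.round(4),np.round(e,1))
E
```

```text
pics
0.0 [0.11840573 0.51103676 0.24173464] [-1.60897387e-04  1.13644060e-01  9.93521317e-01 -6.28747718e-04] 0.08571757180209028 [-1.1405946   0.51604923 -0.00359681]
side {'mtx': array([[396.36417093,   0.        , 282.68908827],
       [  0.        , 396.36417093, 210.78164106],
       [  0.        ,   0.        ,   1.        ]]), 'dist_coeffs': array([-0.10295773,  0.        ,  0.        ,  0.        ,  0.        ]), 'eye': array([ 0.15284176, -0.41219997,  0.71378305]), 'attitude': array([-0.37196478,  0.85725422, -0.33072139,  0.13183615])}
top {'mtx': array([[495.64419209,   0.        , 275.33479485],
       [  0.        , 495.64419209, 214.01679283],
       [  0.        ,   0.        ,   1.        ]]), 'dist_coeffs': array([0.00919826, 0.        , 0.        , 0.        , 0.        ]), 'eye': array([0.45865984, 0.06124837, 1.4077006 ]), 'attitude': array([ 0.03238651, -0.69732831,  0.71562791, -0.02368618])}
upper_grip side [(array([226.3, 271.6]), 0.59), (array([252.3, 273.9]), 0.35)]
upper_grip top [(array([229.9, 291.7]), 0.79)]
    [0.5141 0.0376 0.1235] [5.4 5.4]
upper_ye
[... 431 characters left out ...]
ide [(array([213. , 224.4]), 0.94)]
jar top [(array([231.8, 211.3]), 0.93), (array([232.3, 291.2]), 0.61)]
    [ 0.526   0.2606 -0.0041] [1.1 1.1]
hammer side [(array([183.9, 186. ]), 0.93), (array([336.4, 389.4]), 0.44)]
hammer top [(array([239.1, 154.9]), 0.92), (array([230.2, 293.9]), 0.41)]
    [0.5084 0.4188 0.0099] [0.6 0.6]
upper side [(array([252.8, 276.4]), 0.77)]
upper top [(array([234.1, 290.7]), 0.8)]
    [0.5122 0.0348 0.0413] [1.6 1.6]
lower side [(array([266.4, 273.8]), 0.6)]
lower top []
bay_left side [(array([238.2, 271.7]), 0.75)]
bay_left top [(array([231.1, 277.3]), 0.93)]
    [0.5238 0.0693 0.0524] [5.3 5.3]
bay_right side []
bay_right top [(array([239.1, 303. ]), 0.57)]
```

```bash
python3 - <<'E'
import cv2
a=cv2.imread("pics/top0.png");b=cv2.imread("pics/side0.png")
c=cv2.resize(a[150:300,220:420],None,fx=4,fy=4,interpolation=cv2.INTER_CUBIC)
cv2.imwrite("pics/top0c.png",c)
c=cv2.resize(b[150:375,210:430],None,fx=2.66,fy=2.66,interpolation=cv2.INTER_CUBIC)
cv2.imwrite("pics/side0c.png",c)
E
```

```text
(no output)
```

View pics/top0c.png

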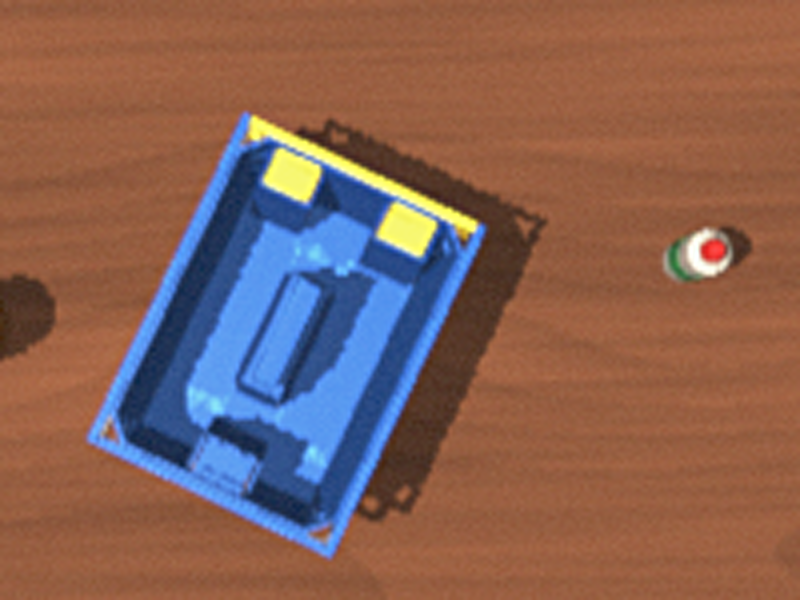

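View pics/side0c.png

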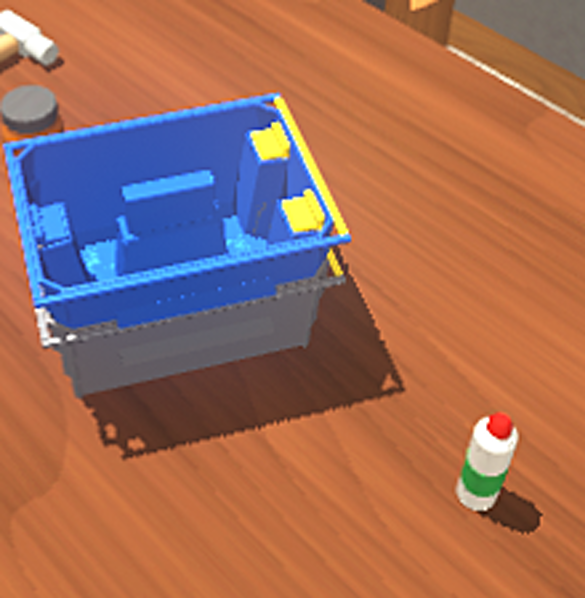

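The top crop shows the blue tote turned about 25°, with its yellow end away from the robot; the rim corners are at crop px (246,115), (484,228), (332,556) and (90,438). The bottle is at the right, with its cap at (713,250). In the side crop the grey rim sits about 45 mm under the blue one and the bottle is standing. Next I triangulate the rim corners, fin and bottle cap.

```bash
python3 - <<'E'
from h import *
T=np.array([(246,115),(484,228),(332,556),(90,438)])/4+[220,150]
S=np.array([(278,97),(350,240),(40,303),(6,145)])/2.66+[210,150]
P=[]
for t,s in zip(T,S):
    x,e=tri([("top",t[::-1]),("side",s[::-1])]);z=atz("top",t[::-1],.146);print(x.round(4),np.round(e,1),z.round(4));P.append(z)
P=np.array(P);c=P.mean(0);v=P[0]+P[1]-P[2]-P[3];w=P[0]+P[3]-P[1]-P[2]
print("centre",c,"yaw x",np.arctan2(v[1],v[0]),"yaw y",np.arctan2(-w[0],w[1]),np.linalg.norm(v)/2,np.linalg.norm(w)/2)
# fin
print("grip@.136",atz("top",[229.9,291.7],.136), "yellow@.146",atz("top",[193.5,311.9],.146))
t=np.array((285,336))/4+[220,150];print("fin top",atz("top",t[::-1],.150))
t=np.array((714,249))/4+[220,150];s=np.array((500,420))/2.66+[210,150]
print("cap",tri([("top",t[::-1]),("side",s[::-1])]),atz("top",t[::-1],.1))
s=env.sense();print(s["tcp_rot"],rot(s["tcp_rot"]).as_matrix().round(3))
E
```

```text
[0.6507 0.0571 0.1403] [0.4 0.4] [0.6495 0.0574 0.146 ]
[ 0.5737 -0.0936  0.1407] [0.8 0.8] [ 0.5727 -0.0925  0.146 ]
[0.3692 0.0097 0.1451] [1.7 1.7] [0.3677 0.0106 0.146 ]
[0.446  0.1617 0.1432] [0.4 0.4] [0.4456 0.1617 0.146 ]
centre [0.50889147 0.0343116  0.146     ] yaw x -0.46946771000114873 yaw y -0.474908071784036 0.2292307557704408 0.16921848145181867
grip@.136 [0.51795654 0.03467272 0.136     ] yellow@.146 [ 0.6093341  -0.01939131  0.146     ]
fin top [0.50693205 0.03639725 0.15      ]
cap (array([ 0.55956531, -0.25032025,  0.09535908]), [np.float64(0.47860249666208676), np.float64(0.4786024966622031)]) [ 0.55889787 -0.24884014  0.1       ]
[-3.25326546e-06  1.13656960e-01  9.93520053e-01 -1.07556054e-05] [[-0.974  0.226 -0.   ]
 [ 0.226  0.974 -0.   ]
 [ 0.    -0.    -1.   ]]
```

Call:
jog_arm --pt "-20 -15 0 0.01" --pt "-59 -45 0 0.03" --pt "-102 -79 0 0.05" --pt "-146 -113 0 0.07" --pt "-190 -147 0 0.1" --pt "-234 -181 0 0.12" --pt "-278 -215 0 0.14" --pt "-322 -248 0 0.16" --pt "-366 -282 0 0.18" --pt "-410 -316 0 0.2" --pt "-449 -346 0 0.225" --pt "-473 -365 0 0.24" --pt "-488 -376.5 0 0.244" --pt "-488 -376.5 0 0.244" --claw 60

```text
clock: 2.95
eef_pos: [0.5092, 0.034, 0.2421]
tcp_rot: [-0.0, 0.234, 0.972, 0.0]
force: [0.2, 0.4, -0.0]
opening: 0.0601
```

Call:
jog_arm --pt "0 0 25 0" --pt "0 0 55 0" --pt "0 0 75 0" --pt "0 0 85 0" --pt "0 0 85 0"

```text
clock: 3.58
eef_pos: [0.5084, 0.0351, 0.1572]
tcp_rot: [-0.0, 0.233, 0.972, -0.0]
force: [1.0, -1.0, 1.2]
opening: 0.0599
```

```bash
python3 - <<'E'
from h import *
s=env.sense();print(s["clock"],s["eef_pos"])
b=cams.grab_frame("side")
r=cams.tip_of("upper_grip","side");print(r[:2])
i=cams.camera_info("side")
# predicted pixel of a point: project
M=rot(i["attitude"]).as_matrix()
def pj(p): return cv2.projectPoints(np.array([p],float),cv2.Rodrigues(M.T)[0],-M.T@np.array(i["eye"]),i["mtx"],i["dist_coeffs"])[0].ravel()
print(pj([.509,.034,.150]))
c=cv2.resize(b[130:300,190:400],None,fx=3.5,fy=3.5,interpolation=cv2.INTER_CUBIC)
cv2.imwrite("pics/side1.png",c[:,:,::-1])
E
```

```text
3.575 [0.50837898 0.0350811  0.15723622]
[{'at': [226.7, 276.5], 'p': 0.69}]
[272.98995388 218.96886633]
```

View pics/side1.png

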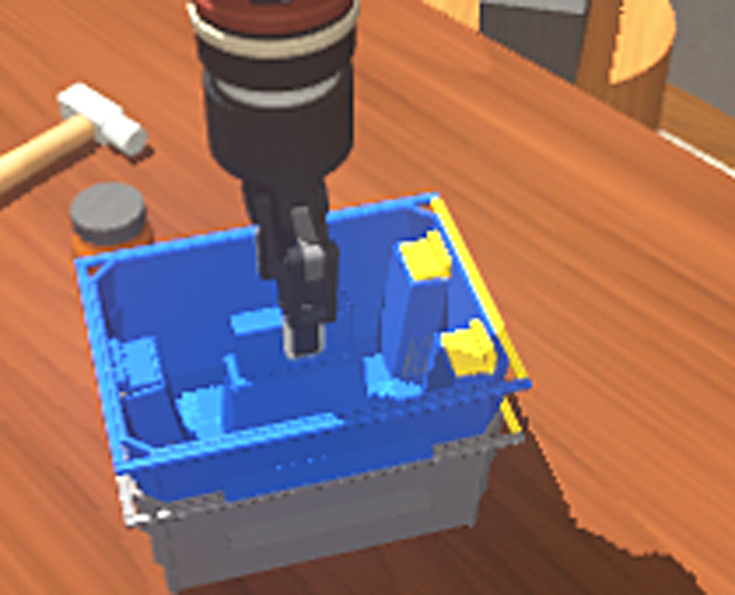

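The side crop shows the near finger on the near side of the fin at about (305,340). The fin's left end shows at (235,320), and its centre matches the predicted (273,219) in the full image. I'll descend and grip.

Call:
jog_arm --pt "0 0 10 0" --pt "0 0 20 0" --pt "0 0 26 0" --pt "0 0 28 0" --pt "0 0 28 0"

```text
clock: 4.3
eef_pos: [0.5089, 0.0344, 0.1292]
tcp_rot: [-0.0, 0.234, 0.972, -0.0]
force: [0.1, -0.8, 0.4]
opening: 0.0596
```

Call:
jog_arm --pt "0 0 0 0" --pt "0 0 0 0" --pt "0 0 0 0" --pt "0 0 0 0" --pt "0 0 0 0" --pt "0 0 0 0" --pt "0 0 0 0" --claw 8 --grip_force 60

```text
clock: 5.18
eef_pos: [0.5093, 0.0348, 0.1296]
tcp_rot: [0.0, 0.234, 0.972, 0.0]
force: [1.4, 4.5, 4.2]
opening: 0.0151
```

Call:
jog_arm --pt "0 0 -3 0" --pt "0 0 -8 0" --pt "0 0 -15 0" --pt "0 0 -25 0" --pt "0 0 -38 0" --pt "0 0 -52 0" --pt "0 0 -67 0" --pt "0 0 -82 0" --pt "0 0 -97 0" --pt "0 0 -110 0" --pt "0 0 -120 0" --pt "0 0 -125 0" --pt "0 0 -125 0" --pt "0 0 -125 0"

```text
clock: 6.92
eef_pos: [0.5086, 0.0345, 0.2538]
tcp_rot: [-0.0, 0.234, 0.972, -0.0]
force: [-0.1, 1.0, -3.7]
opening: 0.0148
```

```bash
python3 - <<'E'
from h import *
s=env.sense();print(s["clock"],s["eef_pos"],s["force"],s["opening"])
b=cams.grab_frame("side")
for n in("upper_grip","upper_yellow","lower_lug","lower_grip","lower"):
  print(n,[(k["at"],round(k["p"],2)) for k in cams.tip_of(n,"side")[:2]])
c=cv2.resize(b[90:320,180:410],None,fx=2.6,fy=2.6,interpolation=cv2.INTER_CUBIC)
cv2.imwrite("pics/side2.png",c[:,:,::-1])
E
```

```text
6.925 [0.50863079 0.03446909 0.25383256] [-0.07048478  0.97706231 -3.66368157] 0.014805235489210896
upper_grip [([178.1, 271.4], 0.58)]
upper_yellow [([160.3, 328.0], 0.66), ([219.8, 275.9], 0.43)]
lower_lug [([245.8, 231.6], 0.77)]
lower_grip [([241.1, 272.8], 0.89)]
lower [([263.3, 274.9], 0.87)]
```

View pics/side2.png

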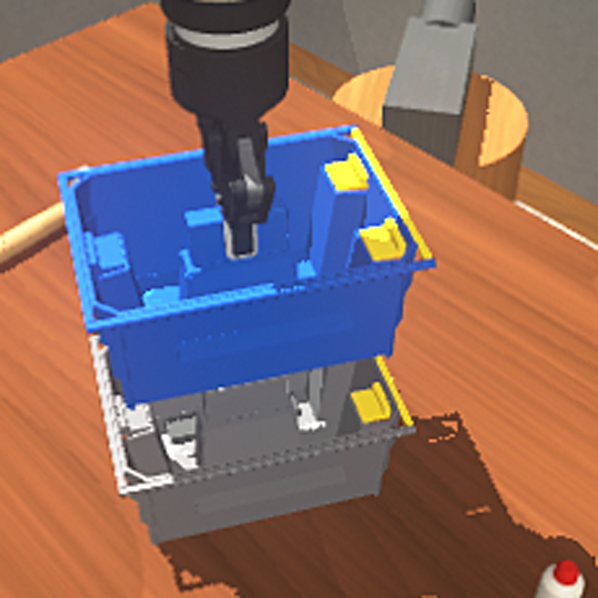

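The blue tote is lifted level and clear; the fin is centred in the jaws at (238,250), and the weight reads about 3.7 N. I'll carry it aside while turning it, which exposes the grey tote for measuring.

Call:
jog_arm --pt "3 4 0 -0.06" --pt "9 11 0 -0.16" --pt "18 23 0 -0.33" --pt "27 35 0 -0.51" --pt "37 48 0 -0.69" --pt "46 60 0 -0.87" --pt "56 73 0 -1.05" --pt "66 85 0 -1.23" --pt "75 98 0 -1.41" --pt "85 110 0 -1.59" --pt "94 123 0 -1.77" --pt "104 135 0 -1.95" --pt "113 148 0 -2.13" --pt "123 160 0 -2.31" --pt "133 172 0 -2.49" --pt "142 185 0 -2.67" --pt "151 196 0 -2.83" --pt "159 206 0 -2.98" --pt "164 213 0 -3.08" --pt "167 218 0 -3.1416"

```text
clock: 9.72
eef_pos: [0.4591, 0.305, 0.2542]
tcp_rot: [0.0, 0.973, -0.232, -0.0]
force: [0.0, -0.7, -4.4]
opening: 0.0153
```

Call:
jog_arm --pt "0 0 0 0" --pt "0 0 0 0"

```text
clock: 9.98
eef_pos: [0.4592, 0.3043, 0.2542]
tcp_rot: [0.0, 0.972, -0.234, -0.0]
force: [0.4, -0.2, -4.2]
opening: 0.0154
```

```bash
python3 - <<'E'
from h import *
s=env.sense();print(s["clock"],s["eef_pos"],s["tcp_rot"],s["opening"])
ims={c:cams.grab_frame(c) for c in("side","top")}
for c in ims: cv2.imwrite(f"pics/{c}3.png",ims[c][:,:,::-1])
for n in("upper_grip","upper_yellow","lower_lug","lower_grip","lower","bottle_mid"):
    o=[]
    for c in("side","top"):
        r=cams.tip_of(n,c); print(n,c,[(np.round(k["at"],1),round(k["p"],2)) for k in r[:2]])
        if r:o.append((c,r[0]["at"]))
    if len(o)==2: x,e=tri(o);print("   ",x.round(4),np.round(e,1))
cv2.imwrite("pics/top3c.png",cv2.resize(ims["top"][150:300,130:330],None,fx=4,fy=4,interpolation=cv2.INTER_CUBIC)[:,:,::-1])
E
```

```text
9.975 [0.45924399 0.30434253 0.25423209] [ 1.02551727e-04  9.72140171e-01 -2.34400249e-01 -3.19816282e-05] 0.015436399874490836
upper_grip side [(array([320.4, 393.9]), 0.73), (array([131. , 172.1]), 0.56)]
upper_grip top [(array([253.4, 175.3]), 0.97)]
    [0.4783 0.012  0.2254] [296.9 296.9]
upper_yellow side [(array([134.7, 122.3]), 0.9)]
upper_yellow top []
lower_lug side [(array([246.1, 227.9]), 0.83), (array([321.8, 392.1]), 0.26)]
lower_lug top [(array([266.3, 278.3]), 0.65), (array([258.2, 184.4]), 0.58)]
    [0.4221 0.0734 0.1017] [3.4 3.4]
lower_grip side [(array([239.2, 279.2]), 0.69)]
lower_grip top [(array([233.2, 289.6]), 0.98)]
    [0.5167 0.0357 0.0813] [6.1 6.1]
lower side [(array([261.1, 272.9]), 0.78)]
lower top [(array([236.4, 289.3]), 0.63)]
    [0.5059 0.0391 0.0139] [0.4 0.4]
bottle_mid side [(array([322.4, 391.6]), 0.61)]
bottle_mid top [(array([212.3, 392.3]), 0.61)]
    [ 0.5639 -0.2468  0.0357] [0.3 0.3]
```

View pics/top3c.png

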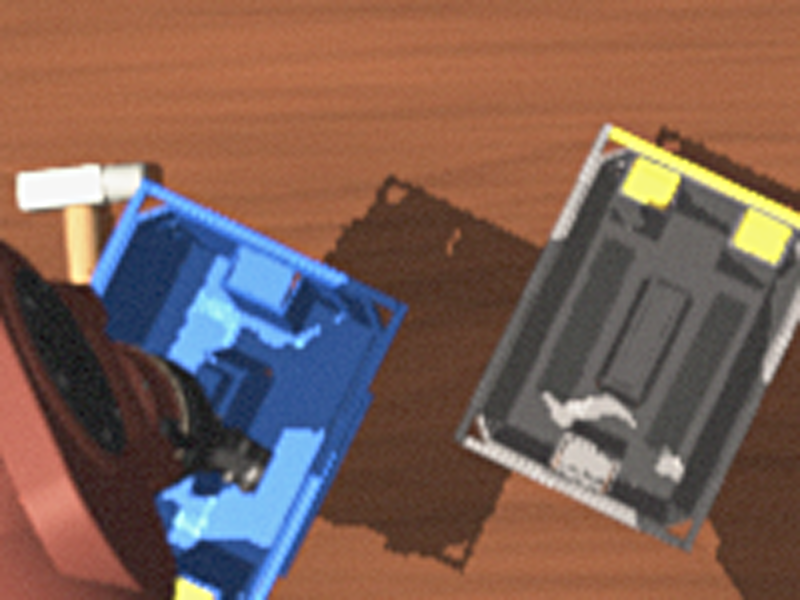

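```bash
cat >> h.py <<'E'
def proj(cam,P):
    i=cams.camera_info(cam);M=rot(i["attitude"]).as_matrix()
    return cv2.projectPoints(np.array(P,float).reshape(-1,3),cv2.Rodrigues(M.T)[0],-M.T@np.array(i["eye"]),i["mtx"],i["dist_coeffs"])[0].reshape(-1,2)
def rect(x,y,z,yaw,hx=.116,hy=.086,ox=0):
    c,s=np.cos(yaw),np.sin(yaw)
    return [[x+c*(a+ox)-s*b,y+s*(a+ox)+c*b,z] for a,b in((hx,hy),(hx,-hy),(-hx,-hy),(-hx,hy))]
E
python3 - <<'E'
from h import *
f=lambda p:(np.array(p)/4+[130,150])[::-1]
L=[atz("top",f(p),.100) for p in((608,126),(690,549),(458,441))]
c=(L[0]+L[1])/2;v=L[0]-L[2];w=L[2]-L[1]
print("lower c",c,"yaw",np.arctan2(v[1],v[0]),np.arctan2(-w[0],w[1]),np.linalg.norm(v),np.linalg.norm(w))
U=[atz("top",f(p),.2706) for p in((145,182),(405,308))]
m=(U[0]+U[1])/2;w=U[0]-U[1];yw=np.arctan2(-w[0],w[1]);print("upper plain edge yaw",yw,np.linalg.norm(w))
cu=m-.1146*np.array([np.cos(yw),np.sin(yw),0]);print("upper c",cu)
s=env.sense();d=cu[:2]-s["eef_pos"][:2];Y=yw+np.pi
print("off tcp along tote x,y",d@[np.cos(Y),np.sin(Y)],d@[-np.sin(Y),np.cos(Y)])
yl=-.472
S=cv2.imread("pics/side3.png");T=cv2.imread("pics/top3.png")
def ov(im,cam,x0,y0,w,h,k):
    o=cv2.resize(im[y0:y0+h,x0:x0+w],None,fx=k,fy=k,interpolation=cv2.INTER_CUBIC)
    for R_ in(rect(c[0],c[1],.100,yl),rect(c[0],c[1],.104,yl,.035,.008),rect(cu[0],cu[1],.2706,yl)):
        p=(proj(cam,R_)+.5-[x0,y0])*k
        cv2.polylines(o,[np.int32(p*16)],True,(0,0,255),1,cv2.LINE_AA,4)
    return o
a=ov(T,"top",145,170,205,150,3.9);b=ov(S,"side",80,90,270,200,2.9)
cv2.imwrite("pics/ovT.png",a);cv2.imwrite("pics/ovS.png",b);print(a.shape,b.shape)
E
```

```text
lower c [0.50903269 0.03300955 0.1       ] yaw -0.4677408542916272 -0.45797385253029155 0.2308314145315833 0.1675244654945032
upper plain edge yaw -0.47595237250391276 0.16784176290731487
upper c [0.45855304 0.30330395 0.2706    ]
off tcp along tote x,y 3.495206122317311e-05 0.001401707551945994
(585, 800, 3) (580, 783, 3)
```

View pics/ovT.png

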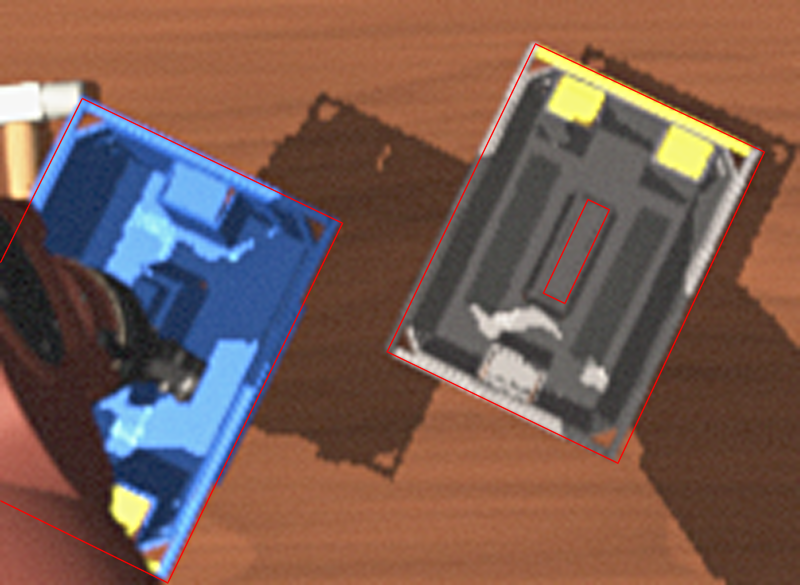

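View pics/ovS.png

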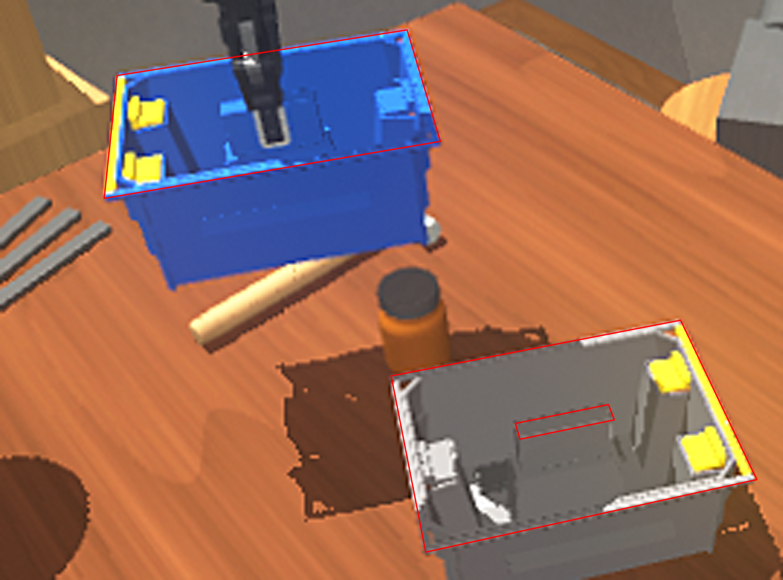

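The overlay fits both totes to about 1 mm in both views: the grey one at (0.509, 0.033) with yaw −0.47, the blue one centred within 1.5 mm of the TCP. I'll carry it back over the grey tote and lower it.

Call:
jog_arm --pt "8 10 0 0" --pt "25 33 0 0" --pt "46 60 0 0" --pt "67 87 0 0" --pt "88 114 0 0" --pt "109 141 0 0" --pt "130 168 0 0" --pt "148 192 0 0" --pt "161 208 0 0" --pt "167 216 0 0" --pt "168 218 0 0" --pt "168 218 15 0" --pt "168 218 35 0" --pt "168 218 50 0" --pt "168 218 57 0" --pt "168 218 60 0" --pt "168 218 60 0" --pt "168 218 60 0"

```text
clock: 12.92
eef_pos: [0.5102, 0.034, 0.1948]
tcp_rot: [-0.0, 0.972, -0.234, 0.0]
force: [0.4, -0.1, -4.0]
opening: 0.015
```

```bash
python3 - <<'E'
from h import *
s=env.sense();print(s["clock"],s["eef_pos"],s["tcp_rot"],s["force"])
b=cams.grab_frame("side");t=cams.grab_frame("top")
x,y=s["eef_pos"][:2];z=s["eef_pos"][2]-.0836+.1
def ov(im,cam,x0,y0,w,h,k):
    o=cv2.resize(im[y0:y0+h,x0:x0+w,::-1],None,fx=k,fy=k,interpolation=cv2.INTER_CUBIC)
    for R_ in(rect(.509,.033,.100,-.472),rect(x-.0005,y-.001,z,-.472)):
        p=(proj(cam,R_)+.5-[x0,y0])*k
        cv2.polylines(o,[np.int32(p*16)],True,(0,0,255),1,cv2.LINE_AA,4)
    return o
cv2.imwrite("pics/ov4.png",np.hstack([ov(b,"side",205,120,135,180,2.9),ov(t,"top",225,165,130,174,3.0)]))
E
```

```text
12.925 [0.51017174 0.03397141 0.19479056] [-8.20691602e-05  9.72298143e-01 -2.33743695e-01  4.46774441e-04] [ 0.41993257 -0.11647768 -3.98844485]
```

View pics/ov4.png

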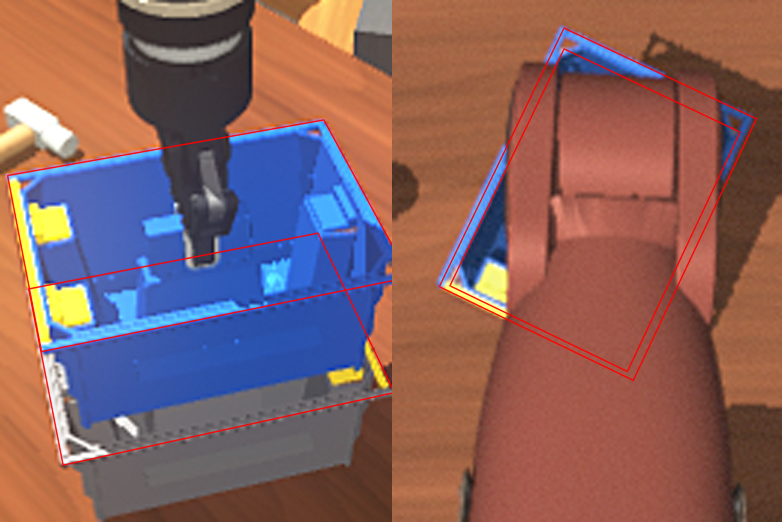

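Both outlines match in the side and top views, with the yellow end over the plain end. I'll lower it slowly onto the lugs.

Call:
jog_arm --pt "0 0 4 0" --pt "0 0 8 0" --pt "0 0 12 0" --pt "0 0 15 0" --pt "0 0 17 0" --pt "0 0 19 0" --pt "0 0 20 0" --pt "0 0 21 0" --pt "0 0 21 0"

```text
clock: 14.15
eef_pos: [0.5098, 0.034, 0.1733]
tcp_rot: [-0.0, 0.972, -0.234, -0.0]
force: [0.0, -0.4, -3.8]
opening: 0.0151
```

Call:
jog_arm --pt "0 0 1 0" --pt "0 0 1.5 0" --pt "0 0 2 0" --pt "0 0 2.5 0" --pt "0 0 2.5 0"

```text
clock: 14.78
eef_pos: [0.5099, 0.034, 0.1715]
tcp_rot: [-0.0, 0.972, -0.234, 0.0]
force: [-3.8, 0.6, 7.5]
opening: 0.0152
```

Contact came at the expected height (TCP z 0.1715, underside 0.088). Releasing.

Call:
jog_arm --pt "0 0 0 0" --pt "0 0 0 0" --pt "0 0 0 0" --pt "0 0 0 0" --pt "0 0 0 0" --claw 50

```text
clock: 15.4
eef_pos: [0.5098, 0.034, 0.1708]
tcp_rot: [0.0, 0.972, -0.234, -0.0]
force: [-0.3, 0.0, -0.7]
opening: 0.0496
```

Call:
jog_arm --pt "0 0 -8 0" --pt "0 0 -24 0" --pt "0 0 -46 0" --pt "0 0 -70 0" --pt "0 0 -90 0" --pt "0 0 -100 0" --pt "0 0 -100 0"

```text
clock: 16.27
eef_pos: [0.5101, 0.034, 0.2713]
tcp_rot: [-0.0, 0.972, -0.234, 0.001]
force: [0.3, 0.2, -0.3]
opening: 0.0502
```

Call:
jog_arm --pt "5 7 0 0.05" --pt "17 23 0 0.16" --pt "33 44 0 0.3" --pt "50 66 0 0.45" --pt "66 88 0 0.6" --pt "83 109 0 0.75" --pt "99 131 0 0.9" --pt "116 153 0 1.05" --pt "132 175 0 1.2" --pt "149 197 10 1.35" --pt "162 214 30 1.47" --pt "170 225 55 1.54" --pt "173 229 75 1.571" --pt "173 229 85 1.571" --pt "173 229 90 1.571" --pt "173 229 90 1.571" --pt "173 229 90 1.571" --claw 70

```text
clock: 18.4
eef_pos: [0.5602, -0.2486, 0.1816]
tcp_rot: [0.0, -0.522, 0.853, -0.001]
force: [0.5, -0.0, -0.4]
opening: 0.07
```

```bash
python3 - <<'E'
from h import *
s=env.sense();print(s["clock"],s["eef_pos"],s["tcp_rot"])
b=cams.grab_frame("side");t=cams.grab_frame("top")
for n in("upper_grip","upper_yellow","bay_left","bay_right","lower_lug","bottle_mid"):
    o=[]
    for c in("side","top"):
        r=cams.tip_of(n,c); print(n,c,[(np.round(k["at"],1),round(k["p"],2)) for k in r[:2]])
        if r:o.append((c,r[0]["at"]))
    if len(o)==2: x,e=tri(o);print("   ",x.round(4),np.round(e,1))
def ov(im,cam,x0,y0,w,h,k):
    o=cv2.resize(im[y0:y0+h,x0:x0+w,::-1],None,fx=k,fy=k,interpolation=cv2.INTER_CUBIC)
    B=[[.560+.015*np.cos(a),-.249+.015*np.sin(a),zz] for zz in(.0,.082) for a in np.linspace(0,6.28,20)]
    for R_ in(rect(.509,.033,.100,-.472),rect(.509,.033,.188,-.472),B[:20],B[20:]):
        p=(proj(cam,R_)+.5-[x0,y0])*k
        cv2.polylines(o,[np.int32(p*16)],True,(0,0,255),1,cv2.LINE_AA,4)
    return o
cv2.imwrite("pics/ov5.png",np.hstack([ov(b,"side",205,160,225,200,1.9),ov(t,"top",230,160,190,200,1.9)]))
cv2.imwrite("pics/ov5.png",np.hstack([ov(b,"side",210,160,210,210,2.0),ov(t,"top",230,160,190,210,2.0)]))
E
```

```text
18.4 [ 0.56022338 -0.24858966  0.18156145] [ 2.83175477e-04 -5.22348132e-01  8.52732134e-01 -5.06097572e-04]
upper_grip side [(array([209.6, 277. ]), 0.62), (array([248. , 231.2]), 0.61)]
upper_grip top [(array([232.5, 291.3]), 0.76)]
    [0.5138 0.0336 0.1726] [5. 5.]
upper_yellow side [(array([215.3, 216.1]), 0.88), (array([183.4, 186.8]), 0.51)]
upper_yellow top [(array([270.2, 273.8]), 0.85)]
    [0.4147 0.0842 0.1877] [3.8 3.8]
bay_left side [(array([249.1, 278.9]), 0.77), (array([216.8, 215.9]), 0.39)]
bay_left top [(array([241.4, 305.5]), 0.75)]
    [ 0.4895 -0.0023  0.103 ] [1.4 1.4]
bay_right side []
bay_right top [(array([227.2, 279.3]), 0.97)]
lower_lug side [(array([245.8, 229.6]), 0.73), (array([187.3, 187. ]), 0.28)]
lower_lug top []
bottle_mid side [(array([321.1, 392.9]), 0.76)]
bottle_mid top [(array([213.4, 393.3]), 0.51)]
    [ 0.561  -0.2482  0.0456] [1.1 1.1]
```

View pics/ov5.png

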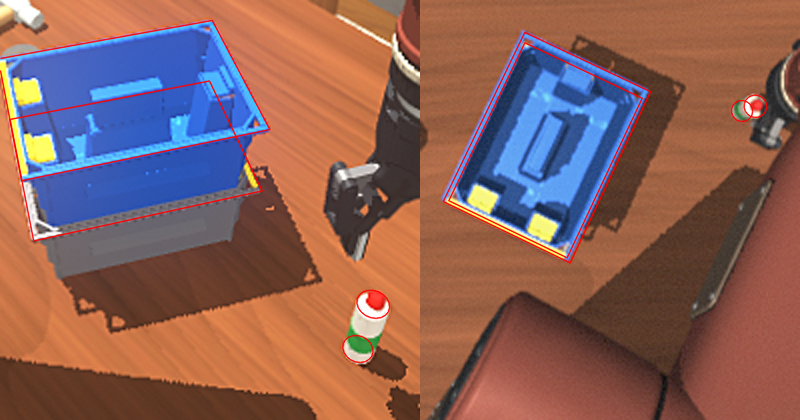

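The blue tote stands turned and level, and the outlines at z 0.100 and 0.188 coincide in both views. The bottle fits its predicted outline at (0.560, −0.249). I'll descend over it.

Call:
jog_arm --pt "0 0 15 0" --pt "0 0 40 0" --pt "0 0 65 0" --pt "0 0 88 0" --pt "0 0 105 0" --pt "0 0 115 0" --pt "0 0 119 0" --pt "0 0 119 0"

```text
clock: 20.1
eef_pos: [0.56, -0.2487, 0.062]
tcp_rot: [0.0, -0.522, 0.853, -0.0]
force: [-0.7, 0.2, 0.2]
opening: 0.0701
```

Call:
jog_arm --pt "0 0 0 0" --pt "0 0 0 0" --pt "0 0 0 0" --pt "0 0 0 0" --pt "0 0 0 0" --pt "0 0 0 0" --claw 22 --grip_force 30

```text
clock: 20.85
eef_pos: [0.5601, -0.2487, 0.0624]
tcp_rot: [0.0, -0.522, 0.853, -0.0]
force: [-2.2, 1.4, 5.6]
opening: 0.0289
```

Call:
jog_arm --pt "0 0 -5 0" --pt "0 0 -20 0" --pt "0 0 -45 0" --pt "0 0 -75 0" --pt "0 0 -105 0" --pt "0 0 -135 0" --pt "0 0 -165 0" --pt "0 0 -190 0" --pt "0 0 -210 0" --pt "0 0 -218 0" --pt "0 0 -220 0"

```text
clock: 22.22
eef_pos: [0.5598, -0.2486, 0.2822]
tcp_rot: [0.0, -0.522, 0.853, -0.0]
force: [-0.1, -0.6, 0.3]
opening: 0.0291
```

Call:
jog_arm --pt "-6 5 0 0" --pt "-22 20 0 0" --pt "-45 42 0 0" --pt "-70 65 0 0" --pt "-95 88 0 0" --pt "-120 112 0 0" --pt "-143 134 0 0" --pt "-164 153 0 0" --pt "-178 166 0 0" --pt "-184 172 0 0" --pt "-186 174 0 0" --pt "-186 174 0 0" --pt "-186 174 0 0"

```text
clock: 23.85
eef_pos: [0.4896, -0.0044, 0.2817]
tcp_rot: [-0.0, -0.522, 0.853, -0.0]
force: [-0.0, 1.0, -0.3]
opening: 0.0288
```

```bash
python3 - <<'E'
from h import *
s=env.sense();print(s["clock"],s["eef_pos"],s["tcp_rot"],s["force"],s["opening"])
b=cams.grab_frame("side")
x,y,z=s["eef_pos"];z-=.062
def ov(im,cam,x0,y0,w,h,k):
    o=cv2.resize(im[y0:y0+h,x0:x0+w,::-1],None,fx=k,fy=k,interpolation=cv2.INTER_CUBIC)
    B=[[x+.015*np.cos(a),y+.015*np.sin(a),zz] for zz in(z,z+.082) for a in np.linspace(0,6.28,20)]
    for R_ in(rect(.509,.033,.188,-.472),B[:20],B[20:]):
        p=(proj(cam,R_)+.5-[x0,y0])*k
        cv2.polylines(o,[np.int32(p*16)],True,(0,0,255),1,cv2.LINE_AA,4)
    return o
cv2.imwrite("pics/ov6.png",ov(b,"side",190,100,180,190,3.1))
E
```

```text
23.85 [ 0.48961105 -0.00439035  0.28171193] [-6.30018641e-05 -5.21844021e-01  8.53040921e-01 -3.04993356e-05] [-0.04715087  1.01190333 -0.30173455] 0.028839476835706857
```

View pics/ov6.png

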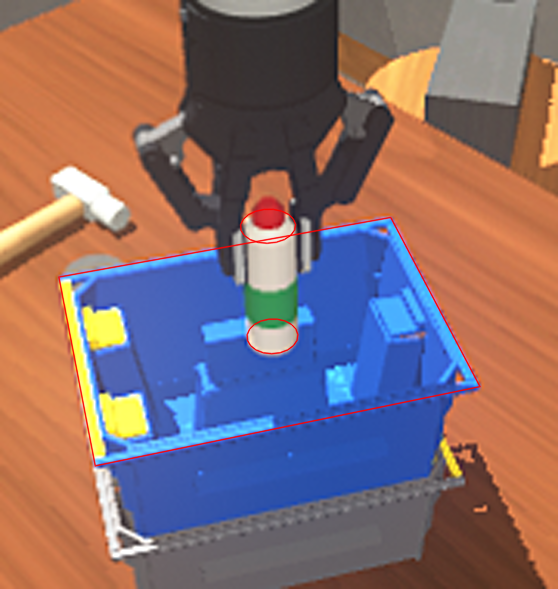

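The bottle is held upright and its drawn foot and shoulder circles match, above the bay nearer the bottle's old place. I'll lower it into the bay.

Call:
jog_arm --pt "0 0 10 0" --pt "0 0 28 0" --pt "0 0 48 0" --pt "0 0 68 0" --pt "0 0 86 0" --pt "0 0 100 0" --pt "0 0 110 0" --pt "0 0 116 0" --pt "0 0 120 0" --pt "0 0 122 0" --pt "0 0 123 0" --pt "0 0 124 0" --pt "0 0 124 0"

```text
clock: 25.52
eef_pos: [0.4895, -0.0039, 0.1579]
tcp_rot: [0.0, -0.522, 0.853, -0.0]
force: [0.3, 0.5, -2.0]
opening: 0.0292
```

Call:
jog_arm --pt "0 0 1 0" --pt "0 0 2 0" --pt "0 0 3 0" --pt "0 0 3 0"

```text
clock: 26.02
eef_pos: [0.4894, -0.0038, 0.1548]
tcp_rot: [-0.0, -0.522, 0.853, 0.0]
force: [-0.5, -0.4, -0.3]
opening: 0.0292
```

Call:
jog_arm --pt "0 0 0.5 0" --pt "0 0 1 0" --pt "0 0 1 0"

```text
clock: 26.4
eef_pos: [0.4895, -0.0039, 0.1544]
tcp_rot: [0.0, -0.522, 0.853, -0.0]
force: [-2.8, 1.2, 8.0]
opening: 0.0292
```

Contact (8 N) at the floor height. Opening partly and retreating straight up.

Call:
jog_arm --pt "0 0 0 0" --pt "0 0 0 0" --pt "0 0 0 0" --pt "0 0 0 0" --claw 48

```text
clock: 26.9
eef_pos: [0.4894, -0.0038, 0.1537]
tcp_rot: [-0.0, -0.522, 0.853, 0.0]
force: [0.1, -0.0, -1.1]
opening: 0.0481
```

Call:
jog_arm --pt "0 0 -4 0" --pt "0 0 -14 0" --pt "0 0 -30 0" --pt "0 0 -50 0" --pt "0 0 -75 0" --pt "0 0 -100 0" --pt "0 0 -125 0" --pt "0 0 -140 0" --pt "0 0 -145 0" --pt "-15 -15 -145 0" --pt "-45 -45 -145 0" --pt "-85 -85 -145 0" --pt "-120 -120 -145 0" --pt "-140 -140 -145 0" --pt "-145 -145 -145 0" --pt "-145 -145 -145 0"

```text
clock: 28.9
eef_pos: [0.6841, 0.0593, 0.2983]
tcp_rot: [-0.0, -0.522, 0.853, 0.0]
force: [-0.7, 0.3, -0.3]
opening: 0.0481
```

```bash
python3 - <<'E'
from h import *
s=env.sense();print(s["clock"],s["eef_pos"],s["force"])
b=cams.grab_frame("side");t=cams.grab_frame("top")
for n in("upper_grip","upper_yellow","bottle_mid","bottle","jar","hammer"):
    o=[]
    for c in("side","top"):
        r=cams.tip_of(n,c)
        if r:o.append((c,r[0]["at"]))
    if len(o)==2: x,e=tri(o);print(n,x.round(4),np.round(e,1))
def ov(im,cam,x0,y0,w,h,k):
    o=cv2.resize(im[y0:y0+h,x0:x0+w,::-1],None,fx=k,fy=k,interpolation=cv2.INTER_CUBIC)
    B=[[.4895+.015*np.cos(a),-.004+.015*np.sin(a),zz] for zz in(.092,.174) for a in np.linspace(0,6.28,20)]
    for R_ in(rect(.509,.033,.100,-.472),rect(.509,.033,.188,-.472),B[:20],B[20:]):
        p=(proj(cam,R_)+.5-[x0,y0])*k
        cv2.polylines(o,[np.int32(p*16)],True,(0,0,255),1,cv2.LINE_AA,4)
    return o
cv2.imwrite("pics/ov7.png",np.hstack([ov(b,"side",200,150,150,160,2.6),ov(t,"top",220,160,150,160,2.6)]))
E
```

```text
28.9 [0.68405606 0.05926311 0.29833347] [-0.71754123  0.26363664 -0.26807647]
hammer [ 0.5156  0.4214 -0.0024] [2.7 2.7]
```

View pics/ov7.png

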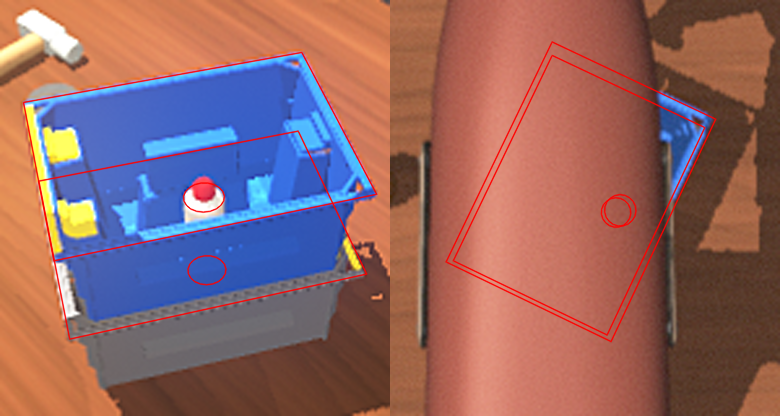

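The side view shows the bottle upright in the bay, with its shoulder on the predicted circle at (203,197). The blue rim is on its predicted outline. The top view is blocked by the arm, which is clear of everything. Handing in.

```bash
python3 -c "
from h import *
print(order.job_done())"
```

```text
the job is handed in; nothing more can be done
None
```

I lifted the blue tote out and turned it half round. It now stands on the grey tote's three lugs, with the oil bottle upright in its `bay_left`. I handed the job in at about 29 s of the 58 s allowed; the hand-in reported no verdict.

**Blue tote:**
- It touched the lugs at the expected height, underside 88 mm above the grey tote's.
- After I let go, the predicted rim outline, drawn at the measured pose, matched in both cameras. The yellow end was over the plain end and the tote was level.
- The detected yellow lip was at z 0.188 m, as it should be.

**Bottle:**
- It touched the blue tote's floor at the expected height.
- In the last side view it stood upright on its predicted outline, and the tote's rim had not moved.

**Checks that fell short:**
- The last top view was blocked by the arm, so the final state was seen from the side only, and the networks could not be used to re-measure the bottle, jar or blue tote.
- The hammer read about 8 mm from its first position. I take that as detector error, since the arm never went near it at low height.
- The jar was not measured at the end, but the arm never came low near it.
- The networks' `upper_grip` was up to 9 mm off my rim-corner measurement. I used the corners, and the outline fits supported them.

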